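# Select the red speed on the change-speed gearbox

## Robot

A 6-joint arm with a two-finger parallel gripper is mounted at the origin on a cart in front of the work surface, level with it; the furniture and walls round the work are solid. World frame = base frame: x ahead of the robot, y to its left, z up, the work surface at z = 0. Lengths are in m, angles in rad, forces in N, time in s.
With the tool pointing down it reaches from about 0.25 to 0.725 m from the base axis. Payload 4 kg.
Tool frame: the origin (TCP) lies at the very end of the fingers, on their centre line; the grasp point (between the pads) lies 19 mm behind it; z points along the fingers, y is the direction in which the jaws open and shut (so a half turn about z gives the same grasp; the last joint's range is limited). The gripper opens to 85 mm and grips with 20 to 120 N. Pads are 22 mm wide; open, the fingers measure 114 mm over their backs; the gripper's body (76 mm by 85 mm) begins 54 mm behind the grasp point. The pads swing forward as they close: fully open they stand 13 mm farther back than shut.
Start: joints at [1.191, 0.241, 0.005, 1.335, 0, 1.571], TCP at [0.185, 0.464, 0.206] pointing down, gripper open.
Joint ranges: [-2.72, 2.72], [-1.05, 1.87], [-1.09, 1.28], [-1.99, 2.15], [-1.42, 1.44], [-3.14, 3.14]. Speed limits (rad/s): [2.79, 2.79, 3.14, 3.14, 3.14, 3.14].

## Interface

Orientations are given as a unit quaternion [x, y, z, w].
In Python, from workcell import bot, camera gives the robot as it stands. The module is installed in compiled form; this text tells all that it offers.
- The arm moves only by the tool send_rows, never from a script. Its argument "deltas" is a list of rows, each an object with "grip": the opening, from 0 (shut) to 1 (fully open); "translation": the shift along the tool's x, y, z in m, a list of three; "twist": the turn, a rotation vector about the tool's x, y, z in degrees, a list of three. A call has 1 to 5 rows; each row is the pose to reach, as a shift and turn from the pose measured when the call began, along the tool's axes at that moment; what a row does not reach only later rows make up. A row lasts 1/8 s, in which the tool goes at most 62.5 mm and 10.7 degrees, less where a joint would pass 70% of its speed; a pose out of reach is approached as far as the arm can. A call with a gripper value outside its range is refused whole. The fingers move at their own pace and stop on an object; the grip force is fixed at half the most. Time passes only in rows, so rows that repeat a pose let the fingers close. It gives the time, the measured TCP pose, the force and the opening at its end, in the units of the state.
- bot.get_obs(): the state, without advancing time (a new reading comes with each control period).
- camera(name): name is "scene" or "top" or "wrist"; returns a dict with "color" (400x640x3 uint8, blue, green, red), "intrinsics" (3x3 intrinsics, pixels), "k1" (the pictures are not rectified: a ray, as slopes to the right and down, at radius r is drawn at 1 + k1 r^2 times it, then the intrinsics apply), "xyz" and "rotation" of the camera in the world. Camera axes: x right, y down, z forward; pixel columns grow to the right and rows downward; lengths in m; the calibration is good to about 2 mm. A picture is of the moment at which its call begins. There is no depth.
- bot.job_done(): hands the job in, once; it reports no verdict.
The state is a dict: "clock": time; "joint_pos": joint angles; "joint_vel": joint speeds; "tau": joint torques, N m; "eef_pos": TCP position; "tool_rot": TCP orientation; "ft_force": force on the tool from outside, world axes, zero at the start; "ft_torque": the same for the moment, N m; "grip_width": finger opening in m.
Only numpy, scipy, OpenCV 4.12 (cv2) and the standard library are available. Lean on these libraries where they do the work, as an engineer would, in place of code of your own. Each camera call takes 0.05 s, during which the arm holds its last target.

## Task

The gearbox's lever is in its unmarked park slot: with the fingertips, push it back out of park, sideways along the cross channel, and fully home into the slot marked by the red plate, then move clear. Only push the knob, never grip it or force it, and do not put the lever into any other marked slot on the way. Leave everything else on the bench where it is.

Things in the scene. Friction and masses are not known exactly. Their poses are not given: they have to be found in the camera images.
- gearbox: green change-speed gearbox, bolted down; foot 132x122 mm, 90 mm high to the top of its flat bare-metal gate plate (120x110x6 mm). Origin: centre of its underside; x points away from the robot at yaw 0, y left, z up. 'Far', 'near', 'left', 'right' in these notes are its +x, -x, +y, -y. Tools and a flap hang over the back of the bench (world x > 0.6, from 0.35 m up): reach in along the near edge.
- lever_fore_aft (a joint): lean of the lever along the gearbox's x (rad): 0 upright, in the cross channel; positive leans far: about +0.34 at the end of a far slot, -0.34 at the end of a near one. Starts in the park slot at 0.18 to 0.31. The lever stays where it is left (about 2 N at the knob moves it; no spring or detent).
- lever_side (a joint): lean of the lever along the gearbox's y (rad): 0 in the middle, positive leans left, about +0.38 in line with the left slots and -0.38 with the right slots.
- knob_centre (a point): centre of the lever's black four-lobed knob, 30 mm across the lobes, 26 mm high, on a 9 mm stick. 125 mm from the lever's pivot, which is 24 mm above the centre of the gearbox's underside. Upright it is 149 mm above the bench, in a corner slot about 133 mm. It travels about 42 mm over a slot's length and 47 mm from the middle to a side.
- stick_in_gate (a point): point of the stick that runs in the 14 mm wide slots, 63 mm above the pivot. Its paths on the gearbox: cross channel x = 0, y = -24 to 24 mm; park slot y = 0, x = 0 to 22; far slots y = +-24, x to 22; near slots y = +-24, x to -22. No near slot at y = 0, so drawn back from park it stops in the channel; pushed sideways it stops in line with the side slots.
- lobe_far: the far (+x) lobe of the knob, part of the lever; its origin is the lever's pivot, not the lobe, and it turns with the lever
- lobe_near: the near (-x) lobe of the knob, part of the lever; its origin is the lever's pivot, not the lobe, and it turns with the lever
- lobe_left: the left (+y) lobe of the knob, part of the lever; its origin is the lever's pivot, not the lobe, and it turns with the lever
- lobe_right: the right (-y) lobe of the knob, part of the lever; its origin is the lever's pivot, not the lobe, and it turns with the lever
- plate_red: red marker plate, 20x26x2 mm, fixed on the gate plate just beyond the blind end of one of the four corner slots, at x = +-42, y = +-24 mm on the gearbox (which corner differs from start to start). Origin: centre of its underside, axes as the gearbox's
- plate_yellow: yellow marker plate, 20x26x2 mm, fixed on the gate plate just beyond the blind end of one of the four corner slots, at x = +-42, y = +-24 mm on the gearbox (which corner differs from start to start). Origin: centre of its underside, axes as the gearbox's
- plate_blue: blue marker plate, 20x26x2 mm, fixed on the gate plate just beyond the blind end of one of the four corner slots, at x = +-42, y = +-24 mm on the gearbox (which corner differs from start to start). Origin: centre of its underside, axes as the gearbox's
- plate_green: green marker plate, 20x26x2 mm, fixed on the gate plate just beyond the blind end of one of the four corner slots, at x = +-42, y = +-24 mm on the gearbox (which corner differs from start to start). Origin: centre of its underside, axes as the gearbox's
- padlock_small: bystander, loose: small brass padlock standing upright, 18x36x55 mm, origin at the centre of its underside; to be left alone
- brass_body: bystander, loose: brass padlock body without its shackle, standing, 24x38x42 mm, origin at the centre of its underside; to be left alone
- screwdriver: bystander, loose: screwdriver with amber handle, lying, 26x208x27 mm, origin at the centre of its underside; to be left alone
- tin_tray: bystander, loose: rusty red tin tray, 60x90x20 mm, origin at the centre of its underside; to be left alone
- padlock_flat: bystander, loose: brass padlock lying flat, 67x44x18 mm, origin at the centre of its underside; to be left alone

How it is judged:
By the outcome, as a careful person would: the job done as asked, in the order asked, and still so for the second after the job is handed in, with the robot touching nothing.
It also fails if it takes over 51 s, if anything falls off the work surface, if the arm or the gripper's body presses on something with over 40 N, if the wrist force passes 120 N, or if a joint passes its speed limit or range.

## Working session

There is one attempt and no reset: what is moved stays moved. The work goes in short steps, Python scripts to look and compute and a tool call to move; the robot and the scene stay as the last step left them, time stands still between calls to the robot, and variables do not carry over. Pictures are saved under pics/ and viewed, and the job is handed in when it is done.

Besides the shell and the picture viewer there is one more tool, called after "Emit:" as a command line: name --argument value ..., lists and objects as JSON in quotes. send_rows: Moves the arm, as the interface text tells. Its arguments: {"type":"object","properties":{"deltas":{"type":"array","items":{"type":"object","properties":{"grip":{"type":"number"},"translation":{"type":"array","items":{"type":"number"}},"twist":{"type":"array","items":{"type":"number"}}}}}},"required":["deltas"]}

```bash
mkdir -p pics
cat > h.py <<'E'
import numpy as np,cv2,json
from workcell import bot,camera
def snap(n,tag):
    c=camera(n); cv2.imwrite(f'pics/{tag}.png',c['color']); 
    import pickle; pickle.dump(c,open(f'pics/{tag}.pkl','wb')); return c
def load(tag):
    import pickle; return pickle.load(open(f'pics/{tag}.pkl','rb'))
def crop(c,x0,y0,x1,y1,s,tag):
    cv2.imwrite(f'pics/{tag}.png',cv2.resize(c['color'][y0:y1,x0:x1],None,fx=s,fy=s,interpolation=cv2.INTER_CUBIC))
def ray(c,u,v):
    K=np.array(c['intrinsics']);k=c['k1']
    d=cv2.undistortPoints(np.array([[[u,v]]],float),K,np.array([k,0,0,0,0.]))[0,0]
    return np.array(c['xyz']),np.array(c['rotation']).reshape(3,3)@np.array([d[0],d[1],1])
def atz(c,u,v,z):
    o,d=ray(c,u,v); return o+d*(z-o[2])/d[2]
def proj(c,p):
    R=np.array(c['rotation']).reshape(3,3)
    q=R.T@(np.array(p)-np.array(c['xyz'])); s=q[:2]/q[2]; s=s*(1+c['k1']*(s@s))
    K=np.array(c['intrinsics']); return K[0,0]*s[0]+K[0,2],K[1,1]*s[1]+K[1,2]
E
python3 - <<'E'
from h import *
for n in ['scene','top']:
    c=snap(n,n+'0'); print(n,c['xyz'],np.array(c['rotation']).shape,c['rotation'],c['k1'],c['intrinsics'])
print(bot.get_obs())
E
```

```text
scene [-0.10807934 -0.81206815  0.76212846] (4,) [ 0.84119153 -0.27418179  0.14450973 -0.44310055] -0.1309257386944016 [[449.23269697   0.         326.69177278]
 [  0.         449.23269697 201.28348275]
 [  0.           0.           1.        ]]
top [ 0.36771959 -0.04027378  1.09753263] (4,) [-0.70518991  0.70685721 -0.04242131  0.03550353] -0.008677285189283863 [[394.0953187    0.         326.84798345]
 [  0.         394.0953187  202.0805759 ]
 [  0.           0.           1.        ]]
{'clock': 0.1, 'joint_pos': array([1.19101819e+00, 2.41326702e-01, 3.85752280e-03, 1.33519251e+00,
       6.00921602e-06, 1.57082121e+00]), 'joint_vel': array([-0.00056172, -0.00094404,  0.00378936,  0.0002473 ,  0.00126855,
       -0.00158124]), 'tau': array([-9.60608668e-04, -3.73137832e+01,  2.53010774e+01,  1.08564427e-02,
       -3.72817408e-05,  1.59913213e-06]), 'eef_pos': array([0.18512878, 0.46380651, 0.20480694]), 'tool_rot': array([ 1.88762094e-01,  9.82022404e-01, -9.15349608e-04, -1.78982379e-04]), 'ft_force': array([-0.77897296, -0.74792617,  0.04213925]), 'ft_torque': array([-0.0238997 ,  0.00179942, -0.02341272]), 'grip_width': 0.08503649246954097}
```

View pics/scene0.png

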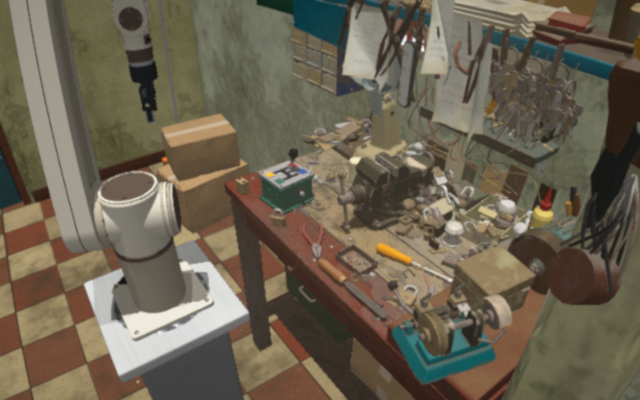

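View pics/top0.png

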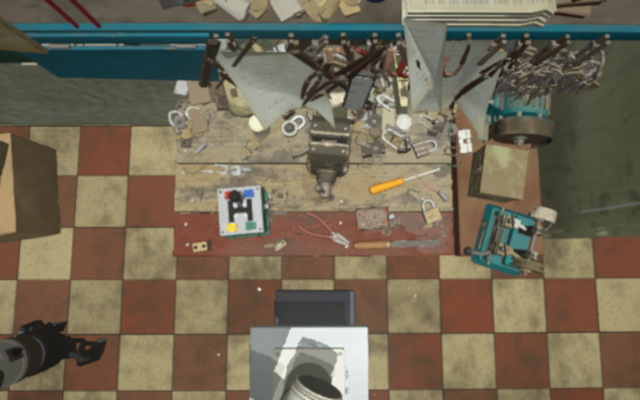

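```bash
sed -i "s/np.array(c\['rotation'\]).reshape(3,3)/Rot.from_quat(c['rotation']).as_matrix()/; 1a from scipy.spatial.transform import Rotation as Rot" h.py
python3 - <<'E'
from h import *
crop(load('top0'),180,160,300,260,6,'t0c')
crop(load('scene0'),220,135,330,240,6.5,'s0c')
E
```

```text
(no output)
```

View pics/t0c.png

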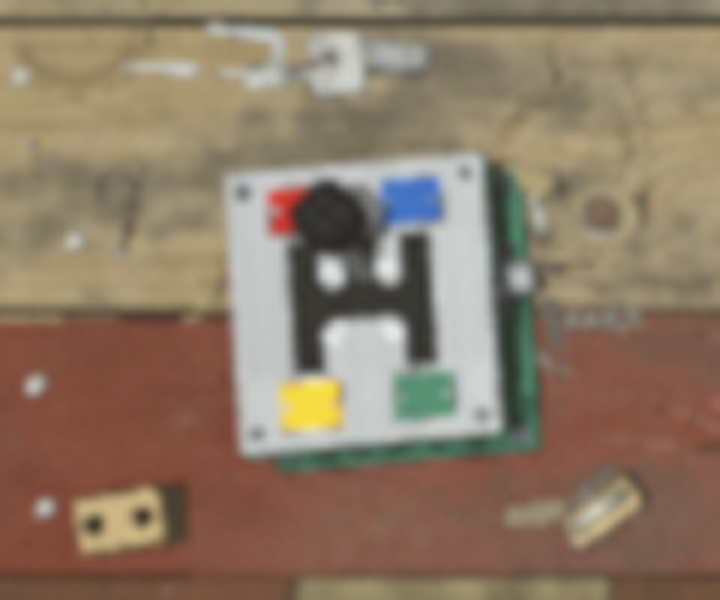

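View pics/s0c.png

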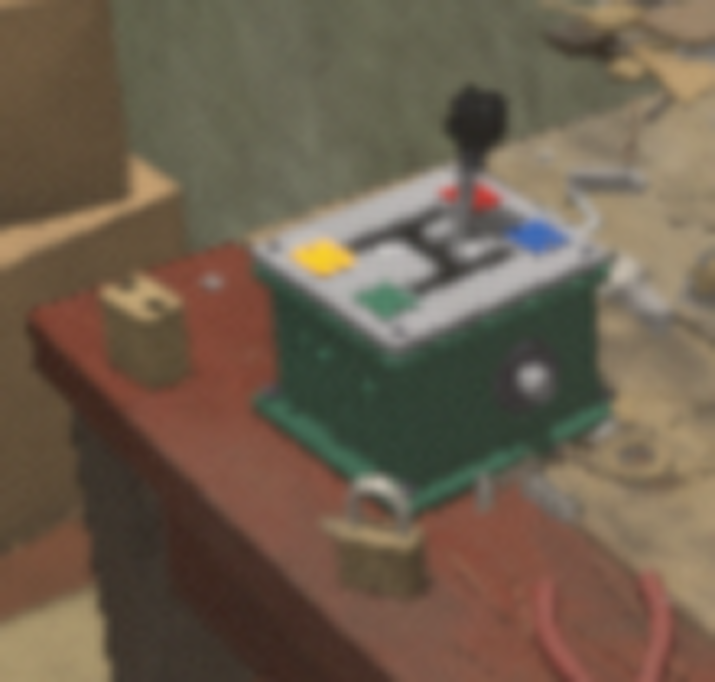

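Run:
```python
from h import *
c=load('top0'); s=load('scene0')
P=[atz(c,180+u/6,160+v/6,.09) for u,v in [(225,170),(485,152),(503,432),(240,457)]]
print(np.round(P,4)); g=np.mean(P,0); print('ctr',g)
print([np.linalg.norm(P[i]-P[i-1]) for i in range(4)])
ds=[P[0]-P[3],P[1]-P[2]]; print([np.degrees(np.arctan2(d[1],d[0])) for d in ds])
for i in (0,3): 
  d=P[0]-P[1] if i==0 else P[3]-P[2]; print(np.degrees(np.arctan2(d[1],d[0]))-90)
# plates
for u,v in [(412,200),(311,404),(425,394)]: print('plate',atz(c,180+u/6,160+v/6,.092))
S=[atz(s,220+u/6.5,135+v/6.5,.09) for u,v in [(255,250),(395,342),(608,255),(468,165)]]
print('scene',np.round(S,4),np.mean(S,0))
for nm,u,v in [('t',330,216)]: print('knob top', atz(c,180+u/6,160+v/6,.147))
print('knob scene',atz(s,220+477/6.5,135+120/6.5,.145))
o1,d1=ray(c,180+330/6,160+216/6);o2,d2=ray(s,220+477/6.5,135+120/6.5)
t=np.linalg.lstsq(np.c_[d1,-d2],o2-o1,rcond=None)[0];print(o1+d1*t[0],o2+d2*t[1])
for n,u,v in [('brass',120,520),('pad',605,510)]: print(n,atz(c,180+u/6,160+v/6,.045))
```

```text
[[0.5154 0.2314 0.09  ]
 [0.5231 0.12   0.09  ]
 [0.4029 0.1105 0.09  ]
 [0.3925 0.2217 0.09  ]]
ctr [0.45846424 0.17087301 0.09      ]
[np.float64(0.123259074730345), np.float64(0.11170879647924475), np.float64(0.12056924026371856), np.float64(0.1116957288951234)]
[np.float64(4.524232048411855), np.float64(4.516077236916493)]
3.921557280658405
5.301307973708504
plate [0.50201148 0.15054009 0.092     ]
plate [0.41482306 0.19168245 0.092     ]
plate [0.418957  0.1434648 0.092    ]
scene [[0.3951 0.2117 0.09  ]
 [0.4062 0.1088 0.09  ]
 [0.5206 0.1143 0.09  ]
 [0.5142 0.2208 0.09  ]] [0.45904155 0.16391864 0.09      ]
knob top [0.48819539 0.17310513 0.147     ]
knob scene [0.48842418 0.16840766 0.145     ]
[0.48879279 0.17416322 0.14228658] [0.49107212 0.1727601  0.1422605 ]
brass [0.36604331 0.28555221 0.045     ]
pad [0.36990554 0.07164846 0.045     ]
```

```bash
cat >> h.py <<'E'
C=np.array([.4585,.170,0]); YAW=np.radians(4.6)
RZ=Rot.from_euler('z',YAW)
RT=RZ*Rot.from_quat([1,0,0,0])  # tool x=gear x, y=-gear y, z down
RT2=RZ*Rot.from_quat([0,1,0,0])
def g2w(p): return C+RZ.apply(p)
def w2g(p): return RZ.inv().apply(np.array(p)-C)
def plan(*ps,world=False):
    o=bot.get_obs(); R=Rot.from_quat(o['tool_rot'])
    T=min((RT,RT2),key=lambda t:(R.inv()*t).magnitude())
    print('now gear',np.round(w2g(o['eef_pos']),4),'F',np.round(RZ.inv().apply(o['ft_force']),1),'clk',o['clock'],'q',np.round(o['joint_pos'],2),'grip',round(o['grip_width'],4))
    for p in ps:
        w=np.array(p) if world else g2w(p)
        print('gear',p,'tool d mm',np.round(R.inv().apply(w-o['eef_pos'])*1e3,1),'twist',np.round(np.degrees((R.inv()*T).as_rotvec()),1))
E
python3 -c "
from h import *
plan([-.1,.15,.23],[.085,0,.23])"
```

```text
now gear [-0.2489  0.3148  0.2048] F [-0.8 -0.7  0. ] clk 0.1 q [1.19 0.24 0.   1.34 0.   1.57] grip 0.085
gear [-0.1, 0.15, 0.23] tool d mm [-206.6  -81.6  -25. ] twist [ -0.1  -0.  -26.4]
gear [0.085, 0, 0.23] tool d mm [-439.  -133.8  -24.9] twist [ -0.1  -0.  -26.4]
```

Emit:
send_rows --deltas '[{"grip": 0, "translation": [-40, -16, -15], "twist": [0, 0, -6]}, {"grip": 0, "translation": [-0.09, -0.034, -0.025], "twist": [0, 0, -12]}]'

```text
clock: 0.35
eef_pos: [0.2571, 0.3982, 0.2305]
tool_rot: [0.083, 0.997, -0.001, 0.0]
ft_force: [0.5, 1.0, 0.4]
grip_width: 0.0516
```

My first row was written in mm instead of m. The per-row limit clipped it and the motion stayed in the intended direction. I'll use metres from here.

```bash
python3 -c "
from h import *
plan([-.1,.15,.23],[.085,0,.23])"
```

```text
now gear [-0.1825  0.2436  0.2305] F [0.5 0.9 0.4] clk 0.35 q [ 1.    0.18 -0.01  1.38 -0.    1.16] grip 0.0516
gear [-0.1, 0.15, 0.23] tool d mm [-102.8  -70.6    0.7] twist [ -0.1   0.  -14.1]
gear [0.085, 0, 0.23] tool d mm [-318.9 -170.9    0.9] twist [ -0.1   0.  -14.1]
```

Emit:
send_rows --deltas '[{"grip": 0, "translation": [-0.05, -0.03, 0], "twist": [0, 0, -5]}, {"grip": 0, "translation": [-0.1, -0.06, 0], "twist": [0, 0, -10]}, {"grip": 0, "translation": [-0.15, -0.085, 0], "twist": [0, 0, -14]}, {"grip": 0, "translation": [-0.2, -0.11, 0], "twist": [0, 0, -14]}, {"grip": 0, "translation": [-0.25, -0.137, 0], "twist": [0, 0, -14]}]'

```text
clock: 0.98
eef_pos: [0.482, 0.2203, 0.2304]
tool_rot: [-0.039, 0.999, -0.001, -0.0]
ft_force: [0.8, 1.0, -0.1]
grip_width: 0.0
```

```bash
python3 -c "
from h import *
plan([.085,0,.23],[.085,0,.125])
c=snap('wrist','w1')"
```

```text
now gear [0.0275 0.0483 0.2304] F [ 0.8  0.9 -0.1] clk 0.975 q [ 0.43  0.29  0.14  1.42 -0.    0.35] grip 0.0
gear [0.085, 0, 0.23] tool d mm [-57.6 -48.2   0.4] twist [-0.1 -0.  -0.1]
gear [0.085, 0, 0.125] tool d mm [-57.7 -48.  105.4] twist [-0.1 -0.  -0.1]
```

View pics/w1.png

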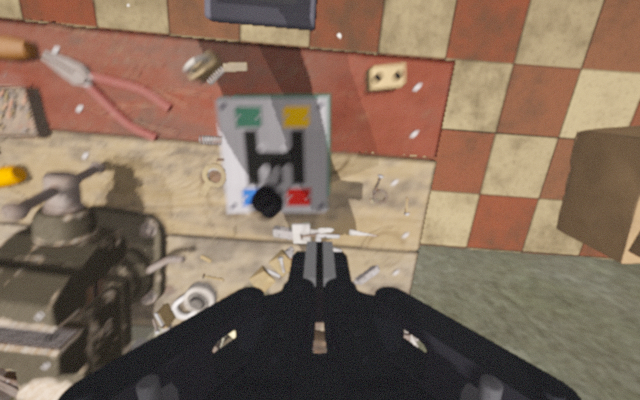

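Run:
```python
from h import *
c=load('w1'); crop(c,200,80,350,230,5,'w1c')
P=[atz(c,u,v,.09) for u,v in [(219,97),(330,95),(331,213),(228,215)]]
print(np.round(P,4),w2g(np.mean(P,0)));print(w2g(atz(c,267,201,.145)))
```

```text
[[0.4048 0.1159 0.09  ]
 [0.3944 0.224  0.09  ]
 [0.5168 0.236  0.09  ]
 [0.528  0.1225 0.09  ]] [0.00284954 0.00438542 0.09      ]
[0.03132254 0.00144188 0.145     ]
```

View pics/w1c.png

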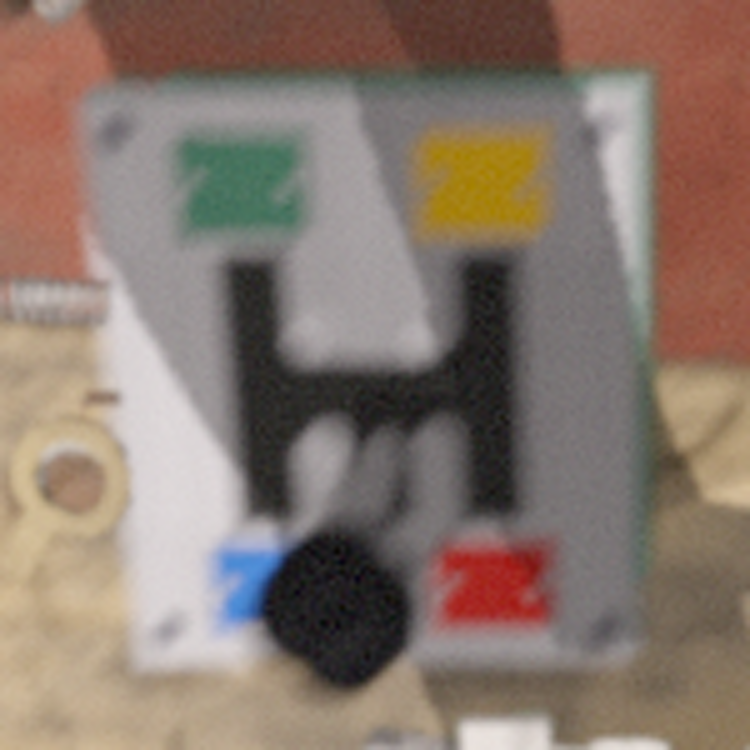

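Emit:
send_rows --deltas '[{"grip": 0, "translation": [-0.03, -0.025, 0], "twist": [0, 0, 0]}, {"grip": 0, "translation": [-0.06, -0.048, 0], "twist": [0, 0, 0]}, {"grip": 0, "translation": [-0.06, -0.048, 0], "twist": [0, 0, 0]}]'

```text
clock: 1.4
eef_pos: [0.5517, 0.1705, 0.229]
tool_rot: [-0.034, 0.999, -0.003, 0.001]
ft_force: [-0.4, -0.0, -0.8]
grip_width: -0.0
```

```bash
sed -i 's/C=np.array.*; YAW/C=np.array([.459,.171,0]); YAW/' h.py; python3 -c "
from h import *
plan([.085,0,.23],[.08,0,.125])"
```

```text
now gear [ 0.0924 -0.0079  0.229 ] F [-0.4 -0.  -0.8] clk 1.4 q [ 0.3   0.39  0.27  1.45 -0.01  0.24] grip -0.0
gear [0.085, 0, 0.23] tool d mm [ 7.5  7.8 -1.1] twist [-0.3  0.1 -0.7]
gear [0.08, 0, 0.125] tool d mm [ 12.6   8.4 103.9] twist [-0.3  0.1 -0.7]
```

Emit:
send_rows --deltas '[{"grip": 0, "translation": [0.006, 0.008, 0.03], "twist": [0, 0, -0.7]}, {"grip": 0, "translation": [0.01, 0.008, 0.07], "twist": [0, 0, -0.7]}, {"grip": 0, "translation": [0.012, 0.008, 0.104], "twist": [0, 0, -0.7]}, {"grip": 0, "translation": [0.012, 0.008, 0.104], "twist": [0, 0, -0.7]}]'

```text
clock: 1.9
eef_pos: [0.5356, 0.1769, 0.1219]
tool_rot: [-0.041, 0.999, -0.004, -0.003]
ft_force: [-1.1, 0.6, 0.4]
grip_width: 0.0001
```

```bash
python3 -c "
from h import *
plan([.026,0,.125])
c=snap('wrist','w2');c=snap('scene','s2');crop(c,220,100,340,220,5,'s2c')"
```

```text
now gear [ 0.0769 -0.0002  0.1219] F [-1.   0.7  0.4] clk 1.9 q [ 0.32  0.42  0.04  1.2  -0.01  0.24] grip 0.0001
gear [0.026, 0, 0.125] tool d mm [50.9  0.3 -2.7] twist [-0.4 -0.4  0.1]
```

View pics/w2.png

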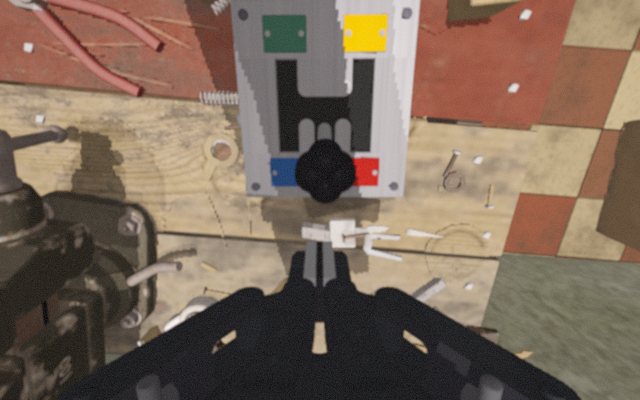

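View pics/s2c.png

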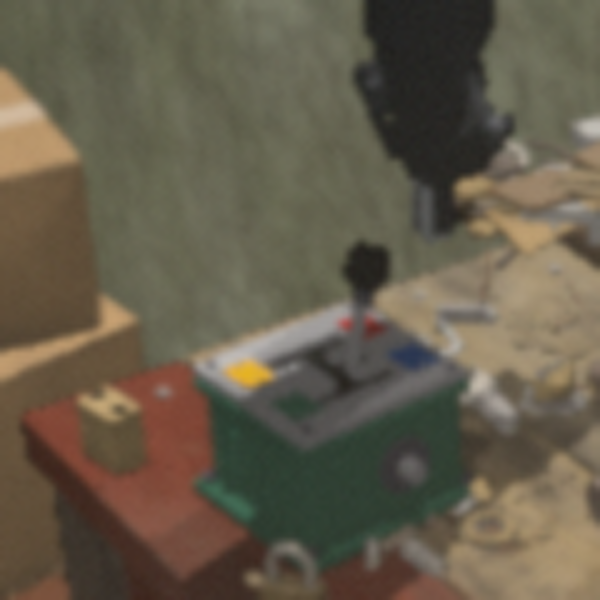

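Emit:
send_rows --deltas '[{"grip": 0, "translation": [0.01, 0, -0.002], "twist": [0, 0, 0]}, {"grip": 0, "translation": [0.02, 0, -0.003], "twist": [0, 0, 0]}, {"grip": 0, "translation": [0.028, 0, -0.003], "twist": [0, 0, 0]}, {"grip": 0, "translation": [0.036, 0, -0.003], "twist": [0, 0, 0]}, {"grip": 0, "translation": [0.043, 0, -0.003], "twist": [0, 0, 0]}]'

```text
clock: 2.62
eef_pos: [0.4993, 0.1749, 0.1313]
tool_rot: [-0.04, 0.999, -0.002, 0.005]
ft_force: [4.0, -1.8, 10.2]
grip_width: 0.0003
```

```bash
python3 -c "
from h import *
plan([.026,0,.125])
c=snap('wrist','w3');c=snap('scene','s3');crop(c,220,100,340,220,5,'s3c')"
```

```text
now gear [0.0405 0.0007 0.1313] F [ 3.9 -2.1 10.2] clk 2.625 q [ 0.34  0.33 -0.07  1.16 -0.01  0.26] grip 0.0003
gear [0.026, 0, 0.125] tool d mm [14.5 -0.7  6.2] twist [-0.3  0.6  0. ]
```

View pics/w3.png

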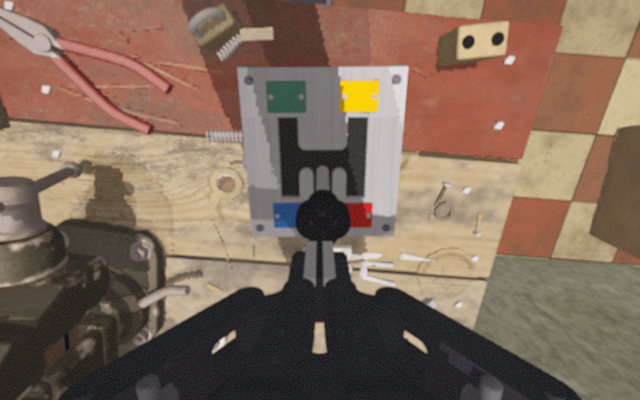

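View pics/s3c.png

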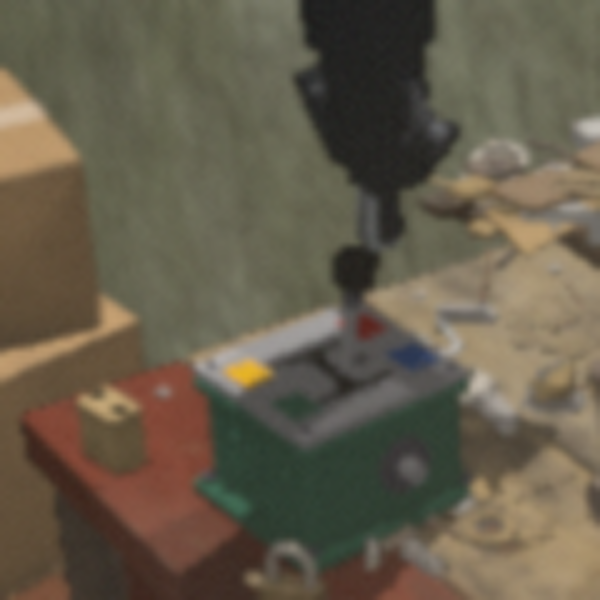

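Run:
```python
from h import *
s=load('s3');w=load('w3');o=bot.get_obs()
def cr(p): u,v=p; return ((u-220)*5,(v-100)*5)
print('tcp scene crop',cr(proj(s,o['eef_pos'])),'wrist',proj(w,o['eef_pos']))
crop(w,270,170,370,270,6,'w3c');crop(s,260,120,320,180,10,'s3d')
for a in (0,.1,.15,.2,.25,.3): 
  k=g2w([.125*np.sin(a),0,.024+.125*np.cos(a)]); print(a,np.round(k,3),cr(proj(s,k)),proj(w,k))
```

```text
tcp scene crop (np.float64(376.99798612513064), np.float64(278.2704068388733)) wrist (np.float64(319.05901705520006), np.float64(237.45364938450174))
0 [0.459 0.171 0.149] (np.float64(320.6814987750218), np.float64(273.95420452299857)) (np.float64(317.5815525057967), np.float64(181.98033134044795))
0.1 [0.471 0.172 0.148] (np.float64(338.32874609205817), np.float64(268.07638133280506)) (np.float64(317.63786191604845), np.float64(204.26984259885376))
0.15 [0.478 0.172 0.148] (np.float64(347.0644564467747), np.float64(265.90087808894253)) (np.float64(317.6728196423269), np.float64(214.564555943318))
0.2 [0.484 0.173 0.147] (np.float64(355.7089539566448), np.float64(264.2372131652677)) (np.float64(317.71169644327904), np.float64(224.2243316260277))
0.25 [0.49  0.173 0.145] (np.float64(364.2386499715718), np.float64(263.0854643835116)) (np.float64(317.7540102198947), np.float64(233.2125253680022))
0.3 [0.496 0.174 0.143] (np.float64(372.6307365752993), np.float64(262.4440927750959)) (np.float64(317.79927622651616), np.float64(241.50367543915712))
```

View pics/w3c.png

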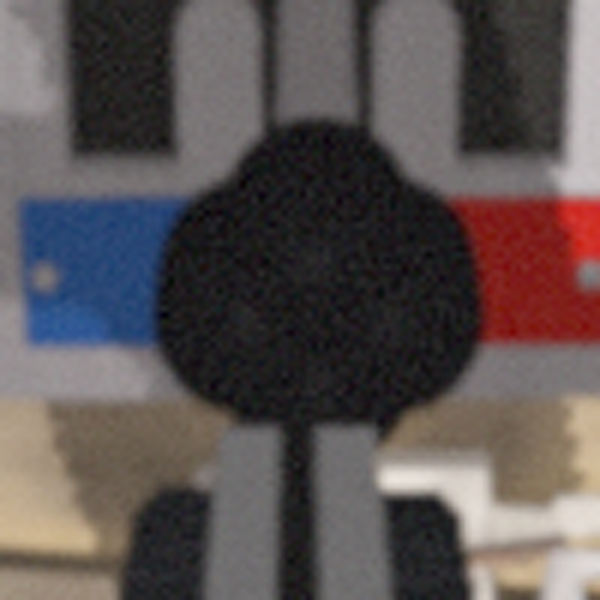

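View pics/s3d.png

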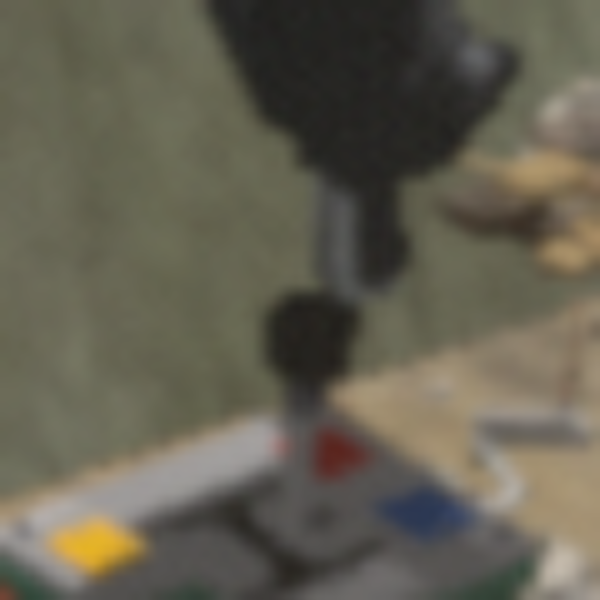

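Run:
```python
from h import *
s=load('s2');w=load('w2')
def cr(p): u,v=p; return ((u-220)*5,(v-100)*5)
p=np.array([.5356,.1769,.1219])
for dz in (0,.013,.02,.03): print(dz,cr(proj(s,p+[0,0,dz])),proj(w,p+[0,0,dz]))
crop(w,270,200,370,300,6,'w2c')
```

```text
0 (np.float64(427.6928882502108), np.float64(273.7318782378536)) (np.float64(319.0530780747907), np.float64(237.80155048194672))
0.013 (np.float64(427.13620665614), np.float64(254.38151187774594)) (np.float64(318.87004004005416), np.float64(247.3672357018655))
0.02 (np.float64(426.83489233480856), np.float64(243.8791818428092)) (np.float64(318.7600095801829), np.float64(253.11808436473186))
0.03 (np.float64(426.40255083125595), np.float64(228.7744466842696)) (np.float64(318.58629945219445), np.float64(262.19810719790814))
```

View pics/w2c.png

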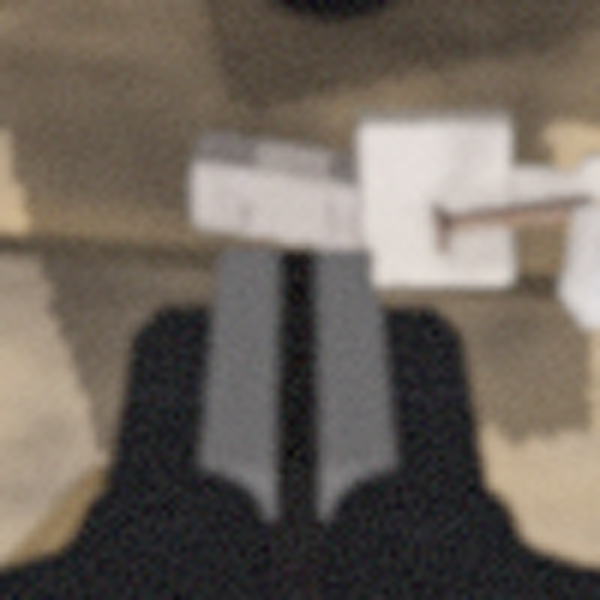

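Run:
```python
from h import *
s=load('s2');w=load('w2')
crop(s,285,110,335,160,12,'s2d')
p=np.array([.5356,.1769,.1219])
for dx in (-.011,0,.011):
  for dz in (0,.01,.02,.03):
    q=proj(s,p+[dx,0,dz]); print(dx,dz,np.round([(q[0]-285)*12,(q[1]-110)*12]),np.round(proj(w,p+[dx,0,dz])))
for dy in (-.0145,.0145): print(proj(w,p+[-.011,dy,.015]))
```

```text
-0.011 0 [209. 550.] [321. 221.]
-0.011 0.01 [208. 514.] [320. 228.]
-0.011 0.02 [207. 478.] [320. 235.]
-0.011 0.03 [206. 441.] [320. 243.]
0 0 [246. 537.] [319. 238.]
0 0.01 [245. 501.] [319. 245.]
0 0.02 [244. 465.] [319. 253.]
0 0.03 [243. 429.] [319. 262.]
0.011 0 [283. 524.] [318. 254.]
0.011 0.01 [282. 489.] [317. 262.]
0.011 0.02 [281. 453.] [317. 271.]
0.011 0.03 [281. 417.] [317. 281.]
(np.float64(294.528482322701), np.float64(229.21097091362054))
(np.float64(346.242981038853), np.float64(233.23783237659038))
```

View pics/s2d.png

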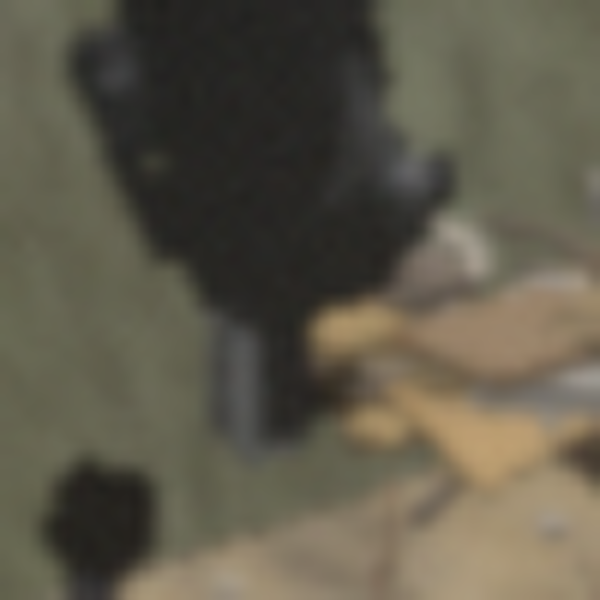

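```bash
python3 -c "
from h import *
plan([.07,0,.131],[.075,0,.108])"
```

```text
now gear [0.0401 0.0007 0.1316] F [ 2.8 -0.8  6.3] clk 2.725 q [ 0.34  0.33 -0.07  1.16 -0.01  0.26] grip -0.0001
gear [0.07, 0, 0.131] tool d mm [-29.9  -0.7   0.9] twist [-0.3  0.6  0. ]
gear [0.075, 0, 0.108] tool d mm [-34.7  -0.6  23.9] twist [-0.3  0.6  0. ]
```

Emit:
send_rows --deltas '[{"grip": 0, "translation": [-0.015, 0, 0], "twist": [0, 0.3, 0]}, {"grip": 0, "translation": [-0.03, -0.001, 0], "twist": [0, 0.6, 0]}, {"grip": 0, "translation": [-0.035, -0.001, 0.012], "twist": [0, 0.6, 0]}, {"grip": 0, "translation": [-0.035, -0.001, 0.024], "twist": [0, 0.6, 0]}, {"grip": 0, "translation": [-0.035, -0.001, 0.024], "twist": [0, 0.6, 0]}]'

```text
clock: 3.35
eef_pos: [0.5319, 0.176, 0.1058]
tool_rot: [-0.04, 0.999, -0.003, -0.003]
ft_force: [-0.5, 1.1, 0.1]
grip_width: -0.0004
```

Run:
```python
from h import *
c=snap('wrist','w4');s=snap('scene','s4');crop(s,260,110,320,170,10,'s4d')
plan([.026,0,.108])
q=proj(s,bot.get_obs()['eef_pos']);print((q[0]-260)*10,(q[1]-110)*10)
```

```text
now gear [ 0.0744 -0.0005  0.1074] F [ 0.5 -0.1  0.1] clk 3.45 q [ 0.32  0.42  0.    1.15 -0.    0.24] grip -0.0002
gear [0.026, 0, 0.108] tool d mm [48.4  0.5 -0.5] twist [-0.3 -0.1  0. ]
450.7740825489708 492.9126132427169
```

View pics/s4d.png

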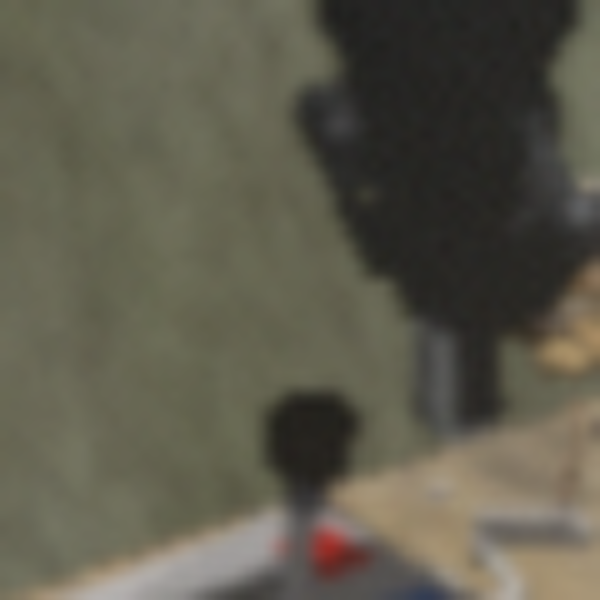

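View pics/w4.png

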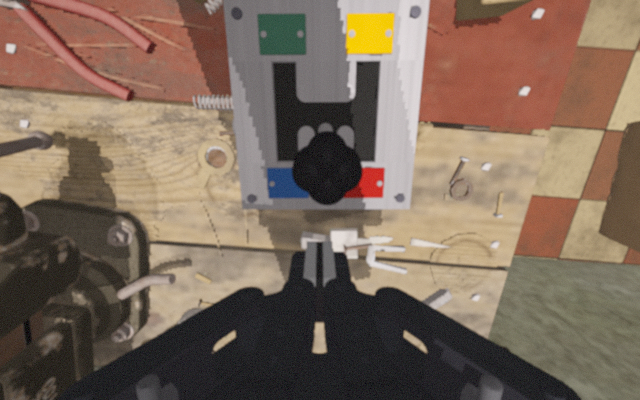

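Emit:
send_rows --deltas '[{"grip": 0, "translation": [0.012, 0, 0], "twist": [0, 0, 0]}, {"grip": 0, "translation": [0.022, 0, 0], "twist": [0, 0, 0]}, {"grip": 0, "translation": [0.03, 0, 0], "twist": [0, 0, 0]}, {"grip": 0, "translation": [0.038, 0, 0], "twist": [0, 0, 0]}, {"grip": 0, "translation": [0.044, 0, 0], "twist": [0, 0, 0]}]'

```text
clock: 4.08
eef_pos: [0.4896, 0.1732, 0.1082]
tool_rot: [-0.04, 0.999, -0.002, 0.0]
ft_force: [1.7, 1.9, 2.0]
grip_width: 0.0001
```

```bash
cat > look.py <<'E'
import sys
from h import *
t=sys.argv[1]
c=snap('wrist','w'+t);s=snap('scene','s'+t)
a=cv2.resize(c['color'][60:300,180:460],None,fx=1.6,fy=1.6); b=cv2.resize(s['color'][110:190,245:335],None,fx=4,fy=4)
h=max(a.shape[0],b.shape[0]);im=np.zeros((h,a.shape[1]+b.shape[1],3),np.uint8);im[:a.shape[0],:a.shape[1]]=a;im[:b.shape[0],a.shape[1]:]=b
cv2.imwrite(f'pics/L{t}.png',im); plan()
E
python3 look.py 5
```

```text
now gear [ 0.0299 -0.0004  0.1078] F [1.1 0.2 1.1] clk 4.175 q [ 0.34  0.34 -0.12  1.11 -0.    0.26] grip 0.0001
```

View pics/L5.png

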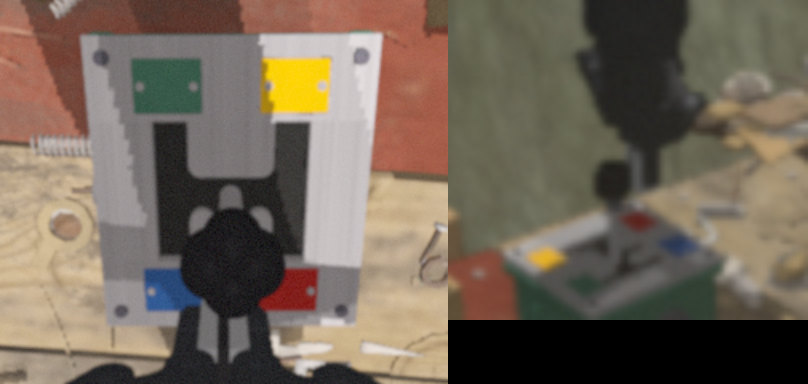

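```bash
cat > lean.py <<'E'
import sys
from h import *
from scipy.optimize import minimize
# args tag wu wv [su sv] : fit leans (fa, side)
t=sys.argv[1]; w=load('w'+t)
uv=np.array(list(map(float,sys.argv[2:4])))
def knob(f,s):
    d=np.array([np.tan(f),np.tan(s),1]);d/=np.linalg.norm(d);return g2w(.125*d+[0,0,.024])
r=minimize(lambda a:((np.array(proj(w,knob(*a)))-uv)**2).sum(),[0,0],method='Nelder-Mead')
print('lean',r.x,'knob gear',w2g(knob(*r.x)))
E
python3 lean.py 5 325.6 221; python3 lean.py 4 326 168
```

```text
lean [0.02411063 0.02313078] knob gear [0.00301273 0.00289025 0.14893026]
lean [0.16684965 0.01937778] knob gear [0.02075578 0.00238845 0.1472416 ]
```

Emit:
send_rows --deltas '[{"grip": 0, "translation": [0.002, 0, 0], "twist": [0, 0, 0]}, {"grip": 0, "translation": [0.004, 0, 0], "twist": [0, 0, 0]}, {"grip": 0, "translation": [0.004, 0, 0], "twist": [0, 0, 0]}]'

```text
clock: 4.55
eef_pos: [0.4848, 0.1726, 0.1077]
tool_rot: [-0.041, 0.999, -0.002, -0.001]
ft_force: [1.6, 0.4, 1.0]
grip_width: -0.0001
```

```bash
python3 look.py 6
```

```text
now gear [ 0.0258 -0.0004  0.1076] F [1.4 0.9 1.7] clk 4.65 q [ 0.34  0.34 -0.13  1.11 -0.    0.26] grip -0.0001
```

View pics/L6.png

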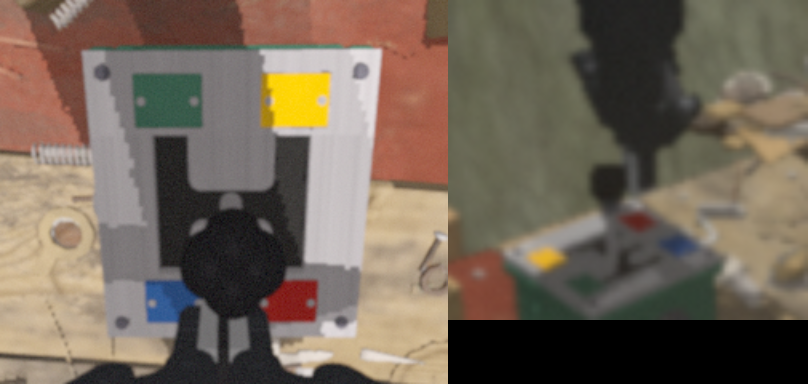

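```bash
python3 lean.py 6 325.6 224; python3 -c "
from h import *
plan([.06,0,.108],[.06,0,.2],[0,-.075,.2],[0,-.06,.108])"
```

```text
lean [-0.00396364  0.02205399] knob gear [-0.00049533  0.0027565   0.14896862]
now gear [ 0.0258 -0.0004  0.1076] F [1.4 0.9 1.7] clk 4.65 q [ 0.34  0.34 -0.13  1.11 -0.    0.26] grip -0.0001
gear [0.06, 0, 0.108] tool d mm [-34.2   0.4  -0.4] twist [-0.3 -0.1  0.1]
gear [0.06, 0, 0.2] tool d mm [-34.   -0.1 -92.4] twist [-0.3 -0.1  0.1]
gear [0, -0.075, 0.2] tool d mm [ 26.1 -75.  -91.9] twist [-0.3 -0.1  0.1]
gear [0, -0.06, 0.108] tool d mm [ 25.9 -59.6  -0. ] twist [-0.3 -0.1  0.1]
```

Emit:
send_rows --deltas '[{"grip": 0, "translation": [-0.02, 0, 0], "twist": [0, 0, 0]}, {"grip": 0, "translation": [-0.035, 0, 0], "twist": [0, 0, 0]}, {"grip": 0, "translation": [-0.035, 0, -0.04], "twist": [0, 0, 0]}, {"grip": 0, "translation": [-0.03, -0.03, -0.085], "twist": [0, 0, 5]}, {"grip": 0, "translation": [-0.01, -0.06, -0.095], "twist": [0, 0, 15]}]'

```text
clock: 5.28
eef_pos: [0.5011, 0.1139, 0.2052]
tool_rot: [0.092, 0.996, -0.002, 0.001]
ft_force: [-0.4, -0.8, -0.9]
grip_width: -0.0001
```

Emit:
send_rows --deltas '[{"grip": 0, "translation": [0, 0, 0], "twist": [0, 0, 10]}, {"grip": 0, "translation": [0, 0, 0], "twist": [0, 0, 20]}, {"grip": 0, "translation": [0, 0, 0], "twist": [0, 0, 30]}, {"grip": 0, "translation": [0, 0, 0], "twist": [0, 0, 40]}, {"grip": 0, "translation": [0, 0, 0], "twist": [0, 0, 50]}]'

```text
clock: 5.9
eef_pos: [0.4998, 0.1136, 0.2042]
tool_rot: [0.507, 0.862, -0.003, 0.0]
ft_force: [-0.3, 0.5, 0.6]
grip_width: -0.0001
```

```bash
cat >> h.py <<'E'
def planyaw(yawdeg,*ps):
    o=bot.get_obs(); R=Rot.from_quat(o['tool_rot']); T=Rot.from_euler('z',yawdeg,degrees=True)*RT2
    print('now gear',np.round(w2g(o['eef_pos']),4),'F',np.round(RZ.inv().apply(o['ft_force']),1),'clk',o['clock'],'q',np.round(o['joint_pos'],2))
    for p in ps: print('gear',p,'tool d mm',np.round(R.inv().apply(g2w(p)-o['eef_pos'])*1e3,1),'twist',np.round(np.degrees((R.inv()*T).as_rotvec()),1))
E
python3 -c "
from h import *
planyaw(-90,[0,-.075,.2],[0,-.065,.108])"
```

```text
now gear [ 0.0361 -0.0604  0.2042] F [-0.2  0.5  0.6] clk 5.9 q [ 0.23  0.27  0.04  1.34 -0.    1.29]
gear [0, -0.075, 0.2] tool d mm [  1.7 -38.9   4.4] twist [-0.2  0.2 24.5]
gear [0, -0.065, 0.108] tool d mm [ 11.1 -34.4  96.3] twist [-0.2  0.2 24.5]
```

Emit:
send_rows --deltas '[{"grip": 0, "translation": [0, -0.013, 0], "twist": [0, 0, 10]}, {"grip": 0, "translation": [0, -0.026, 0], "twist": [0, 0, 20]}, {"grip": 0, "translation": [0.002, -0.039, 0.004], "twist": [0, 0, 24.5]}, {"grip": 0, "translation": [0.002, -0.039, 0.004], "twist": [0, 0, 24.5]}]'

```text
clock: 6.4
eef_pos: [0.463, 0.096, 0.1995]
tool_rot: [0.678, 0.735, -0.004, -0.0]
ft_force: [-0.6, -0.4, 0.6]
grip_width: 0.0002
```

```bash
python3 look.py 7; python3 -c "
from h import *
planyaw(-90,[0,-.075,.2],[0,-.065,.108])"
```

```text
now gear [-0.0004 -0.0747  0.2001] F [0.2 0.8 0.6] clk 6.5 q [ 0.21  0.2  -0.07  1.31 -0.    1.7 ] grip 0.0001
now gear [-0.0004 -0.0747  0.2001] F [0.2 0.8 0.6] clk 6.5 q [ 0.21  0.2  -0.07  1.31 -0.    1.7 ]
gear [0, -0.075, 0.2] tool d mm [-0.3  0.4  0.1] twist [-0.2  0.3  0. ]
gear [0, -0.065, 0.108] tool d mm [10.2  0.7 92.1] twist [-0.2  0.3  0. ]
```

View pics/L7.png

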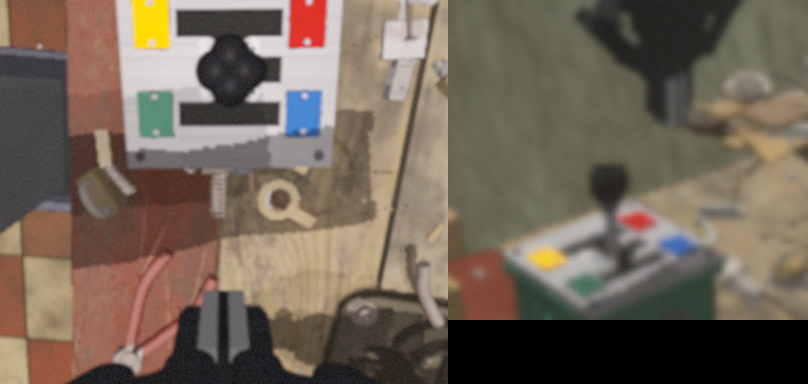

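```bash
python3 lean.py 7 324.4 102.5
```

```text
lean [0.00425159 0.02857752] knob gear [0.00053123 0.00357167 0.14894783]
```

Emit:
send_rows --deltas '[{"grip": 0, "translation": [0.01, 0, 0.02], "twist": [0, 0, 0]}, {"grip": 0, "translation": [0.02, 0, 0.05], "twist": [0, 0, 0]}, {"grip": 0, "translation": [0.02, 0, 0.08], "twist": [0, 0, 0]}, {"grip": 0, "translation": [0.02, 0, 0.092], "twist": [0, 0, 0]}, {"grip": 0, "translation": [0.02, 0, 0.092], "twist": [0, 0, 0]}]'

```text
clock: 7.12
eef_pos: [0.4624, 0.1159, 0.1075]
tool_rot: [0.678, 0.735, -0.003, 0.0]
ft_force: [-0.5, -0.5, 1.3]
grip_width: 0.0001
```

```bash
python3 look.py 8; python3 -c "
from h import *
planyaw(-90,[0,0.016,.104])"
```

```text
now gear [ 0.0003 -0.0551  0.109 ] F [-0.  -0.6  0.3] clk 7.225 q [ 0.25  0.27 -0.22  1.08 -0.    1.74] grip 0.0
now gear [ 0.0003 -0.0551  0.109 ] F [-0.  -0.6  0.3] clk 7.225 q [ 0.25  0.27 -0.22  1.08 -0.    1.74]
gear [0, 0.016, 0.104] tool d mm [71.1 -0.2  4.7] twist [-0.1  0.2  0. ]
```

View pics/L8.png

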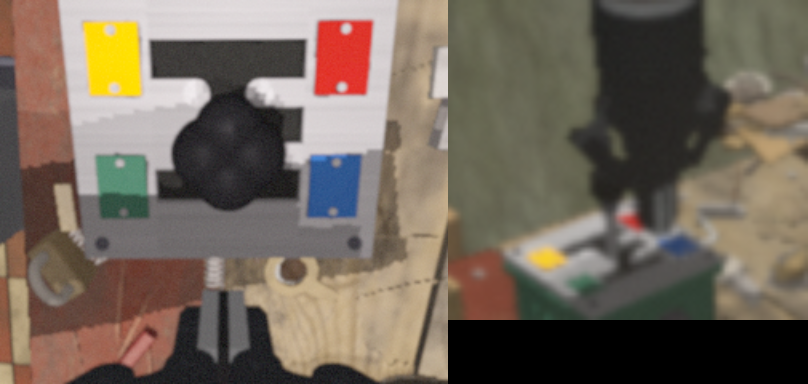

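Emit:
send_rows --deltas '[{"grip": 0, "translation": [0.015, 0, 0.001], "twist": [0, 0, 0]}, {"grip": 0, "translation": [0.027, 0, 0.001], "twist": [0, 0, 0]}, {"grip": 0, "translation": [0.038, 0, 0.002], "twist": [0, 0, 0]}, {"grip": 0, "translation": [0.049, 0, 0.003], "twist": [0, 0, 0]}, {"grip": 0, "translation": [0.06, 0, 0.003], "twist": [0, 0, 0]}]'

```text
clock: 7.85
eef_pos: [0.4586, 0.1765, 0.1055]
tool_rot: [0.678, 0.735, -0.002, 0.001]
ft_force: [0.5, -1.9, -2.3]
grip_width: 0.0001
```

```bash
python3 look.py 9; python3 -c "
from h import *
planyaw(-90,[0,0.018,.104])"
```

```text
now gear [0.     0.0062 0.1054] F [-0.7 -0.7 -0.6] clk 7.95 q [ 0.37  0.3  -0.19  1.09 -0.    1.86] grip 0.0
now gear [0.     0.0062 0.1054] F [-0.7 -0.7 -0.6] clk 7.95 q [ 0.37  0.3  -0.19  1.09 -0.    1.86]
gear [0, 0.018, 0.104] tool d mm [11.8 -0.   1.4] twist [-0.1  0.2  0.1]
```

View pics/L9.png

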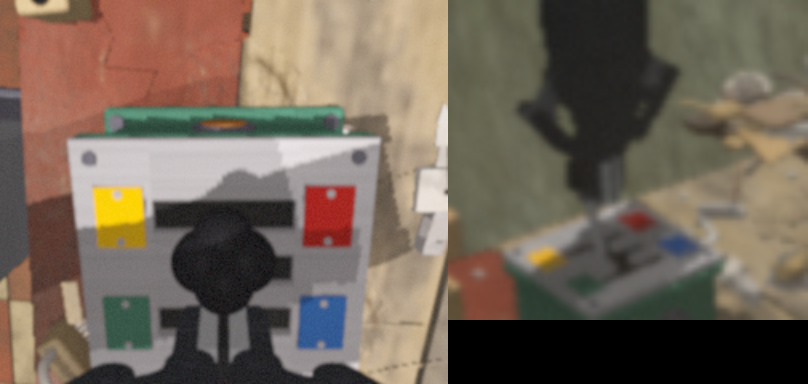

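Emit:
send_rows --deltas '[{"grip": 0, "translation": [0.004, 0, 0], "twist": [0, 0, 0]}, {"grip": 0, "translation": [0.008, 0, 0.001], "twist": [0, 0, 0]}, {"grip": 0, "translation": [0.011, 0, 0.001], "twist": [0, 0, 0]}, {"grip": 0, "translation": [0.011, 0, 0.001], "twist": [0, 0, 0]}]'

```text
clock: 8.45
eef_pos: [0.4574, 0.1881, 0.1042]
tool_rot: [0.677, 0.736, -0.002, 0.001]
ft_force: [-0.5, -1.2, -1.4]
grip_width: 0.0
```

```bash
python3 look.py 10; python3 -c "
from h import *
planyaw(-90,[0,0.02,.104])"
```

```text
now gear [-0.0002  0.0172  0.1043] F [ 0.1 -1.3 -0.2] clk 8.55 q [ 0.39  0.3  -0.19  1.09 -0.    1.88] grip 0.0002
now gear [-0.0002  0.0172  0.1043] F [ 0.1 -1.3 -0.2] clk 8.55 q [ 0.39  0.3  -0.19  1.09 -0.    1.88]
gear [0, 0.02, 0.104] tool d mm [2.8 0.2 0.3] twist [-0.1  0.2  0.1]
```

View pics/L10.png

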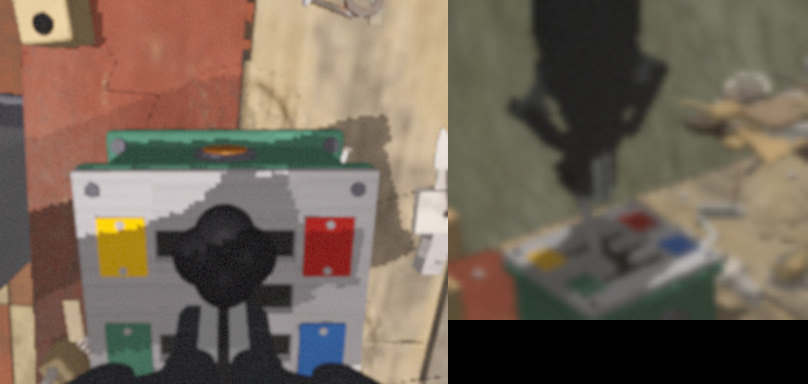

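```bash
python3 lean.py 10 320.8 218;python3 lean.py 9 320.5 220
```

```text
lean [-0.0019733   0.36169713] knob gear [-0.0002307   0.04423268  0.140912  ]
lean [-2.21013020e-04  2.63478008e-01] knob gear [-2.66732326e-05  3.25550121e-02  1.44686248e-01]
```

Emit:
send_rows --deltas '[{"grip": 0, "translation": [0.003, 0, 0], "twist": [0, 0, 0]}, {"grip": 0, "translation": [0.006, 0, 0], "twist": [0, 0, 0]}, {"grip": 0, "translation": [0.006, 0, 0], "twist": [0, 0, 0]}]'

```text
clock: 8.93
eef_pos: [0.4568, 0.1938, 0.1041]
tool_rot: [0.677, 0.736, -0.003, 0.001]
ft_force: [0.9, -4.1, -1.2]
grip_width: -0.0002
```

```bash
python3 look.py 11
```

```text
now gear [-0.0004  0.0229  0.1041] F [ 0.1 -2.9 -2.1] clk 9.025 q [ 0.4   0.31 -0.18  1.09 -0.    1.89] grip 0.0002
```

View pics/L11.png

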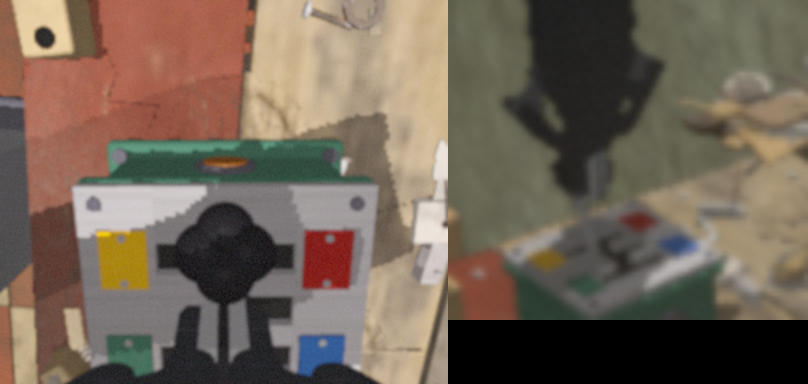

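```bash
python3 lean.py 11 320.6 216.5; python3 -c "
from h import *
planyaw(0,[0,-.03,.104],[0,-.03,.2],[-.07,.0,.2],[-.07,.047,.2])"
```

```text
lean [-0.0038332   0.41061496] knob gear [-0.00043932  0.04989635  0.13860873]
now gear [-0.0004  0.0229  0.1041] F [ 0.1 -2.9 -2.1] clk 9.025 q [ 0.4   0.31 -0.18  1.09 -0.    1.89]
gear [0, -0.03, 0.104] tool d mm [-52.9   0.3   0.3] twist [ -0.3   0.1 -89.9]
gear [0, -0.03, 0.2] tool d mm [-53.4  -0.  -95.7] twist [ -0.3   0.1 -89.9]
gear [-0.07, 0.0, 0.2] tool d mm [-23.2 -70.  -95.6] twist [ -0.3   0.1 -89.9]
gear [-0.07, 0.047, 0.2] tool d mm [ 23.8 -69.9 -95.8] twist [ -0.3   0.1 -89.9]
```

Emit:
send_rows --deltas '[{"grip": 0, "translation": [-0.02, 0, 0], "twist": [0, 0, 0]}, {"grip": 0, "translation": [-0.04, 0, 0], "twist": [0, 0, 0]}, {"grip": 0, "translation": [-0.05, 0, -0.04], "twist": [0, 0, 0]}, {"grip": 0, "translation": [-0.04, -0.02, -0.095], "twist": [0, 0, -10]}, {"grip": 0, "translation": [-0.025, -0.06, -0.1], "twist": [0, 0, -20]}]'

```text
clock: 9.65
eef_pos: [0.4029, 0.1667, 0.2091]
tool_rot: [0.538, 0.843, 0.003, 0.003]
ft_force: [-1.2, 1.0, -0.6]
grip_width: 0.0001
```

Emit:
send_rows --deltas '[{"grip": 0, "translation": [0, 0, 0], "twist": [0, 0, -10]}, {"grip": 0, "translation": [0, 0, 0], "twist": [0, 0, -20]}, {"grip": 0, "translation": [0, 0, 0], "twist": [0, 0, -30]}, {"grip": 0, "translation": [0, 0, 0], "twist": [0, 0, -40]}, {"grip": 0, "translation": [0, 0, 0], "twist": [0, 0, -50]}]'

```text
clock: 10.28
eef_pos: [0.4032, 0.1678, 0.2098]
tool_rot: [0.128, 0.992, 0.003, 0.004]
ft_force: [-0.5, -0.3, -1.1]
grip_width: 0.0001
```

```bash
python3 look.py 12; python3 -c "
from h import *
planyaw(0,[-.07,.047,.2],[-.065,.047,.1])
crop(snap('top','t12'),180,160,300,260,6,'t12c')"
```

```text
now gear [-0.0559  0.0011  0.2097] F [0.1 0.1 0.3] clk 10.375 q [ 0.39  0.11 -0.15  1.31  0.    0.66] grip 0.0
now gear [-0.0559  0.0011  0.2097] F [0.1 0.1 0.3] clk 10.375 q [ 0.39  0.11 -0.15  1.31  0.    0.66]
gear [-0.07, 0.047, 0.2] tool d mm [28.8 38.4  9.8] twist [  0.3   0.5 -19.6]
gear [-0.065, 0.047, 0.1] tool d mm [ 24.8  39.5 109.8] twist [  0.3   0.5 -19.6]
```

View pics/L12.png

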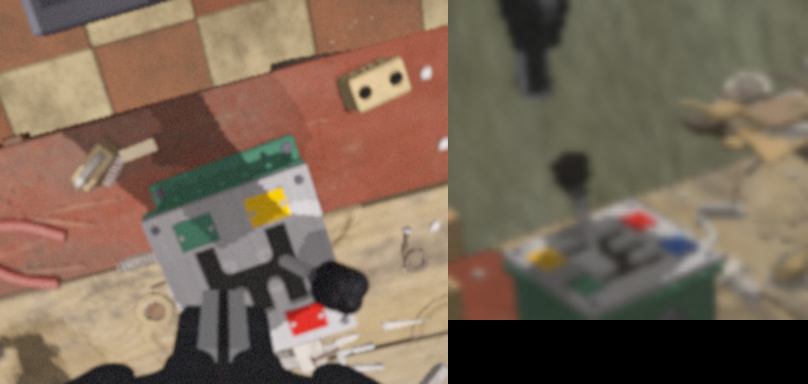

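View pics/t12c.png

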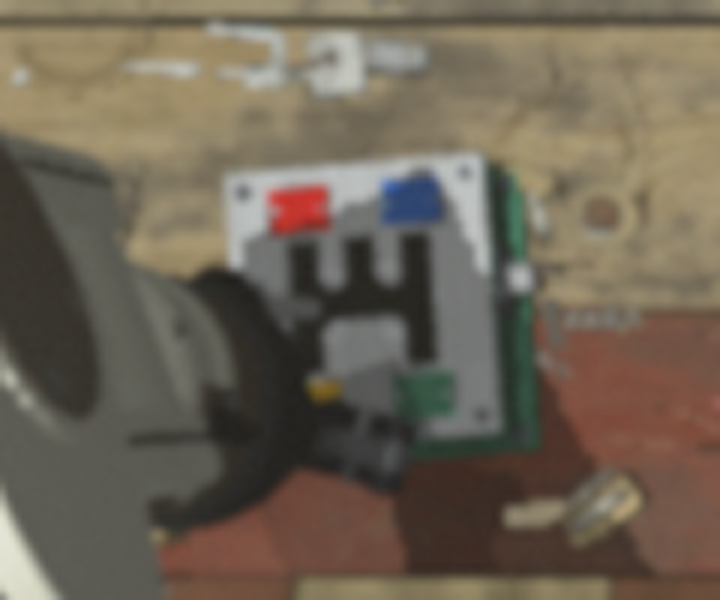

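Emit:
send_rows --deltas '[{"grip": 0, "translation": [0.015, 0.019, 0], "twist": [0, 0, -10]}, {"grip": 0, "translation": [0.029, 0.038, 0.01], "twist": [0, 0, -19.6]}, {"grip": 0, "translation": [0.029, 0.039, 0.04], "twist": [0.2, 0.4, -19.6]}]'

```text
clock: 10.8
eef_pos: [0.3868, 0.2153, 0.171]
tool_rot: [-0.039, 0.999, 0.002, 0.003]
ft_force: [-0.1, 0.0, -0.5]
grip_width: -0.0
```

```bash
python3 look.py 13; python3 -c "
from h import *
planyaw(0,[-.06,.047,.1])"
```

```text
now gear [-0.0717  0.0475  0.1674] F [-1.2 -0.9  0.5] clk 10.9 q [ 0.51  0.15 -0.22  1.21  0.    0.43] grip 0.0003
now gear [-0.0717  0.0475  0.1674] F [-1.2 -0.9  0.5] clk 10.9 q [ 0.51  0.15 -0.22  1.21  0.    0.43]
gear [-0.06, 0.047, 0.1] tool d mm [-11.9  -0.4  67.3] twist [-0.  -0.2 -0.2]
```

View pics/L13.png

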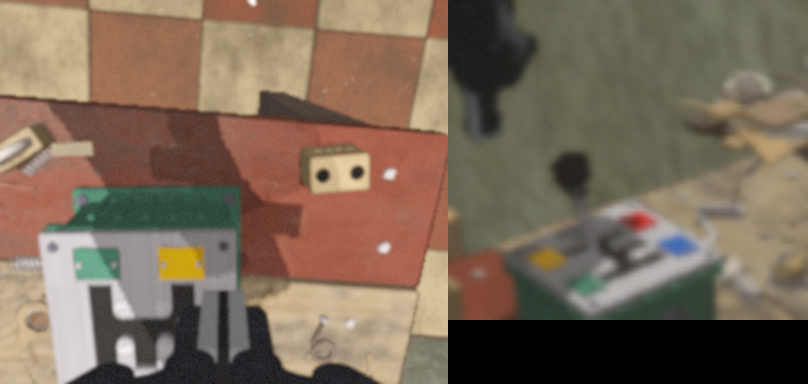

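Emit:
send_rows --deltas '[{"grip": 0, "translation": [0, 0, 0.03], "twist": [0, 0, 0]}, {"grip": 0, "translation": [-0.005, 0, 0.055], "twist": [0, 0, 0]}, {"grip": 0, "translation": [-0.009, 0, 0.066], "twist": [0, 0, 0]}, {"grip": 0, "translation": [-0.012, 0, 0.066], "twist": [0, 0, 0]}]'

```text
clock: 11.4
eef_pos: [0.3957, 0.2134, 0.1016]
tool_rot: [-0.037, 0.999, -0.0, -0.002]
ft_force: [-1.1, -0.2, 0.9]
grip_width: -0.0001
```

```bash
python3 look.py 14; python3 -c "
from h import *
planyaw(0,[-.01,.047,.1],[.015,.047,.1])"
```

```text
now gear [-0.0587  0.0478  0.1025] F [-0.8  0.5  1.1] clk 11.5 q [ 0.49  0.22 -0.3   1.05  0.    0.42] grip -0.0003
now gear [-0.0587  0.0478  0.1025] F [-0.8  0.5  1.1] clk 11.5 q [ 0.49  0.22 -0.3   1.05  0.    0.42]
gear [-0.01, 0.047, 0.1] tool d mm [-48.7  -0.5   2.4] twist [ 0.  -0.1 -0.3]
gear [0.015, 0.047, 0.1] tool d mm [-73.7  -0.4   2.3] twist [ 0.  -0.1 -0.3]
```

View pics/L14.png

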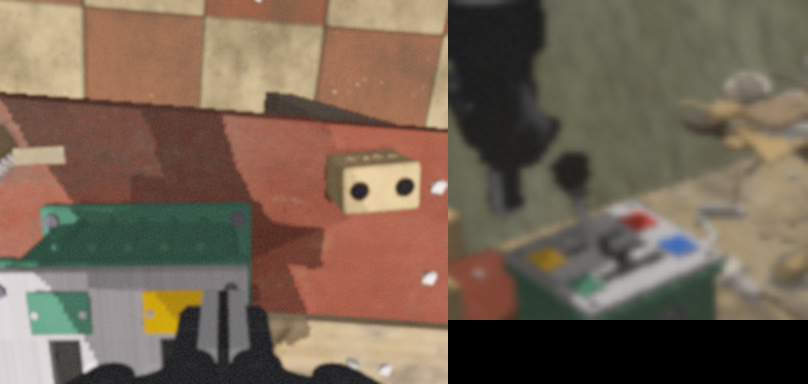

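Emit:
send_rows --deltas '[{"grip": 0, "translation": [-0.012, 0, 0.001], "twist": [0, 0, 0]}, {"grip": 0, "translation": [-0.024, 0, 0.001], "twist": [0, 0, 0]}, {"grip": 0, "translation": [-0.034, 0, 0.001], "twist": [0, 0, 0]}, {"grip": 0, "translation": [-0.042, 0, 0.002], "twist": [0, 0, 0]}, {"grip": 0, "translation": [-0.05, 0, 0.002], "twist": [0, 0, 0]}]'

```text
clock: 12.12
eef_pos: [0.4465, 0.2177, 0.1001]
tool_rot: [-0.038, 0.999, 0.0, -0.002]
ft_force: [-1.5, -0.4, 1.2]
grip_width: 0.0002
```

```bash
python3 look.py 15; python3 -c "
from h import *
planyaw(0,[.015,.047,.1])"
```

```text
now gear [-0.0078  0.0475  0.1002] F [-1.   0.3 -0.3] clk 12.225 q [ 0.45  0.31 -0.19  1.07  0.    0.38] grip -0.0002
now gear [-0.0078  0.0475  0.1002] F [-1.   0.3 -0.3] clk 12.225 q [ 0.45  0.31 -0.19  1.07  0.    0.38]
gear [0.015, 0.047, 0.1] tool d mm [-22.8  -0.3   0.1] twist [ 0.  -0.1 -0.3]
```

View pics/L15.png

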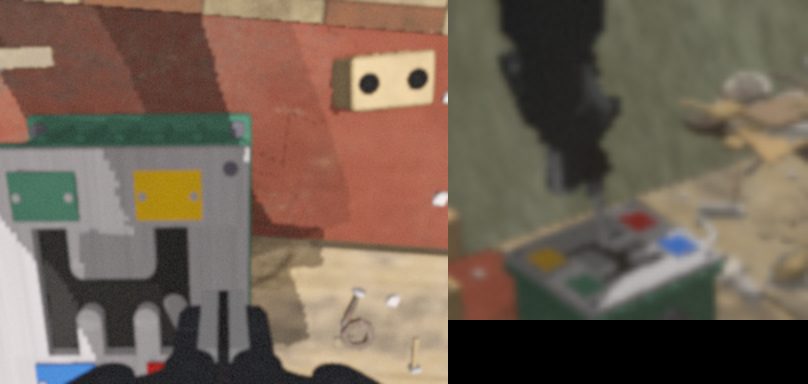

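Lever is moving into the red slot with about 1 N. I'll continue towards the end in small steps.

Emit:
send_rows --deltas '[{"grip": 0, "translation": [-0.007, 0, 0.001], "twist": [0, 0, 0]}, {"grip": 0, "translation": [-0.013, 0, 0.001], "twist": [0, 0, 0]}, {"grip": 0, "translation": [-0.018, 0, 0.002], "twist": [0, 0, 0]}, {"grip": 0, "translation": [-0.021, 0, 0.002], "twist": [0, 0, 0]}]'

```text
clock: 12.72
eef_pos: [0.4681, 0.2187, 0.0976]
tool_rot: [-0.037, 0.999, -0.0, -0.001]
ft_force: [-2.2, -1.7, -1.3]
grip_width: -0.0001
```

```bash
python3 look.py 16
```

```text
now gear [0.0133 0.0472 0.0977] F [-2.  -0.2 -0.9] clk 12.825 q [ 0.44  0.35 -0.14  1.09  0.    0.36] grip 0.0003
```

View pics/L16.png

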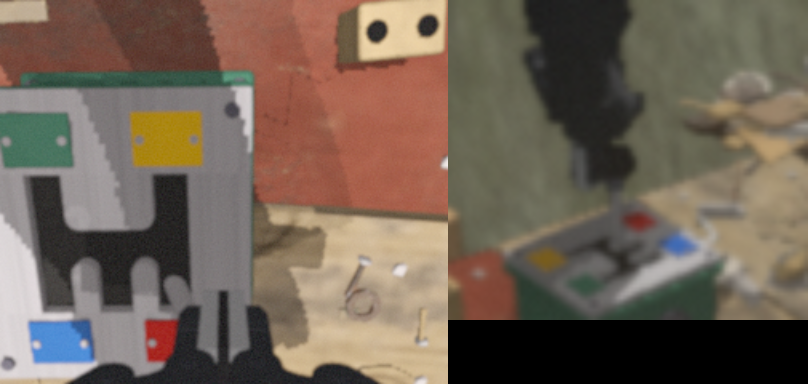

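Emit:
send_rows --deltas '[{"grip": 0, "translation": [-0.002, 0, 0], "twist": [0, 0, 0]}, {"grip": 0, "translation": [-0.004, 0, 0], "twist": [0, 0, 0]}, {"grip": 0, "translation": [-0.004, 0, 0], "twist": [0, 0, 0]}]'

```text
clock: 13.2
eef_pos: [0.4706, 0.2192, 0.0974]
tool_rot: [-0.037, 0.999, -0.0, -0.003]
ft_force: [-6.2, -0.2, 0.5]
grip_width: -0.0001
```

```bash
python3 -c "
from h import *
plan()"
```

```text
now gear [0.0154 0.0471 0.0974] F [-6.2  0.3  0.5] clk 13.2 q [ 0.43  0.35 -0.13  1.09  0.    0.36] grip -0.0001
```

Emit:
send_rows --deltas '[{"grip": 0, "translation": [0.02, 0, 0], "twist": [0, 0, 0]}, {"grip": 0, "translation": [0.05, 0, 0], "twist": [0, 0, 0]}, {"grip": 0, "translation": [0.08, 0, -0.02], "twist": [0, 0, 0]}, {"grip": 0, "translation": [0.1, 0, -0.07], "twist": [0, 0, 0]}, {"grip": 0, "translation": [0.12, 0, -0.12], "twist": [0, 0, 0]}]'

```text
clock: 13.82
eef_pos: [0.3519, 0.2107, 0.22]
tool_rot: [-0.038, 0.999, 0.0, -0.001]
ft_force: [0.5, 0.7, -0.1]
grip_width: -0.0001
```

```bash
python3 look.py 17; python3 -c "
from h import *
crop(snap('top','t17'),180,160,300,260,6,'t17c')
for f in (.26,.3,.34):
  d=np.array([np.tan(f),np.tan(.38),1]);d/=np.linalg.norm(d);k=g2w(.125*d+[0,0,.024])
  u=proj(load('t17'),k);s=proj(load('s17'),k);print(f,(u[0]-180)*6,(u[1]-160)*6,(s[0]-245)*4+448,(s[1]-110)*4)
crop(load('s17'),260,130,320,190,10,'s17d')"
```

```text
now gear [-0.1009  0.0498  0.2245] F [ 1.5  0.4 -0.3] clk 13.925 q [ 0.54  0.05 -0.17  1.34  0.    0.46] grip 0.0004
0.26 224.73899787948426 226.45220235462273 602.218311303606 159.1456463944404
0.3 225.9839565479823 215.73416150142663 607.5872747435915 158.8206135777457
0.34 227.49125981626287 205.17377722952654 612.9593583191734 158.73468043067942
```

View pics/L17.png

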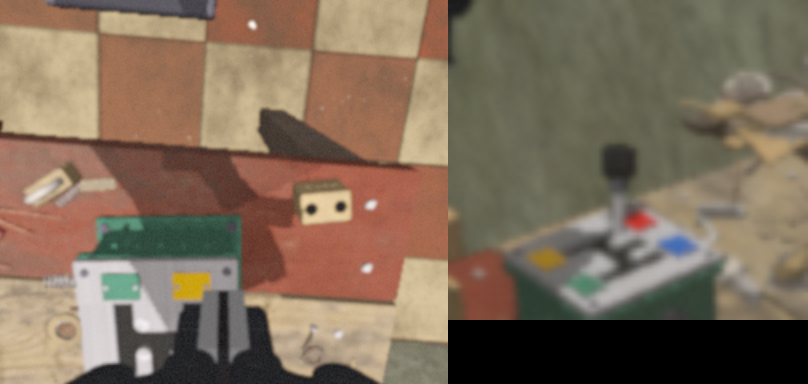

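View pics/t17c.png

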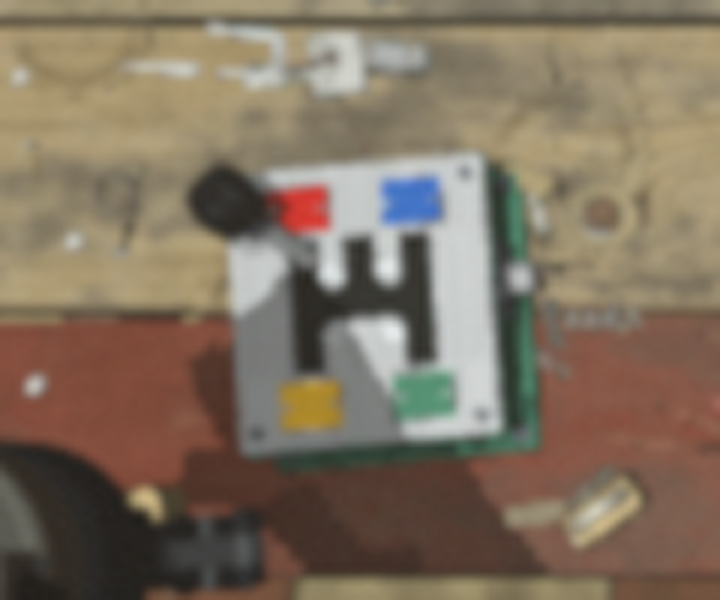

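```bash
python3 -c "
from h import *
print(bot.job_done())"
```

```text
the job is handed in; nothing more can be done
None
```

The lever is fully home in the red slot (far left), and I have handed the job in. With shut fingertips I drew it back from park into the cross channel, pushed it left to the side stop, then pushed it far into the slot. It took about 14 s of the 51 s.

- **End position:** the last top and scene pictures put the knob at or slightly past the position computed for +0.34 rad fore-aft and +0.38 side. Contact force rose from about 2 N to 6 N at the end stop, and I stopped there.
- **Clear of everything:** the gripper is about 0.1 m back and well above the gearbox. The two bystanders near it, the small padlock and the brass body, look unmoved.

Three things did not go as planned:

- **Unit slip:** the first row of the first move was written in mm instead of m. The per-row limit clipped it, in free air and in the intended direction.
- **Fingertip height:** the shut fingertips look about 20 mm higher in the pictures than the stated tool point. Because of that, the first pull bore on the upper part of the knob with about 10 N upward. I backed off, lowered the tool and continued at 1–6 N.
- **Side lean:** at the side stop I measured 0.41 rad, against about 0.38 expected. That is within play and calibration error.

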